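# Latch the hatch of the bench dust collector

### The arm

A 6-joint arm with a two-finger parallel gripper is mounted at the origin on the work surface. World frame = base frame: x ahead of the robot, y to its left, z up, the work surface at z = 0. Lengths are in m, angles in rad, forces in N, time in s.
With the tool pointing down it reaches from about 0.3 to 0.875 m from the base axis. Payload 6.4 kg.
Tool frame: the origin (TCP) lies midway between the tips of the shut fingers; the grasp point (between the pads) lies 19 mm behind it; x points along the fingers, y is the direction in which the jaws open and shut, and the axes are right-handed (so a half turn about x gives the same grasp; the last joint's range is limited). The gripper opens to 85 mm and grips with 20 to 120 N. Pads are 22 mm wide; open, the fingers measure 114 mm over their backs; the gripper's body (76 mm by 85 mm) begins 54 mm behind the grasp point. The pads swing forward as they close: fully open they stand 13 mm farther back than shut.
Start: joints at [0.909, 0.181, 1.607, -0, 1.354, -0.206], TCP at [0.253, 0.516, 0.231] pointing down, gripper open.
Joint ranges: [-2.99, 2.99], [-0.89, 2.07], [0.3, 2.58], [-1.14, 4.28], [0, 2.63], [-3.12, 3.12]. Speed limits (rad/s): [2.57, 2.57, 3.01, 3.14, 3.14, 3.14].

### API

Orientations are given as a unit quaternion [w, x, y, z].
In Python, from bench import ctrl gives the robot as it stands.
- The arm moves only by the tool step_arm, never from a script. Its argument "motion" is a list of rows, each a list of 7 numbers: the shift along the tool's x, y, z in mm, then the turn, a rotation vector about the tool's x, y, z in degrees, then the closure in counts, from 0 (fully open) to 255 (shut). In form: [[tx, ty, tz, rx, ry, rz, hand], ...]. A call has 1 to 10 rows; each row is the pose to reach, as a shift and turn from the pose commanded when the call began, along the tool's axes at that moment; what a row does not reach only later rows make up. A row lasts 1/8 s, in which the tool goes at most 62.5 mm and 10.7 degrees, less where a joint would pass 70% of its speed; a pose out of reach is approached as far as the arm can. A call with a gripper value outside its range is refused whole. The fingers move at their own pace and stop on an object; the grip force is fixed at half the most. Time passes only in rows, so rows that repeat a pose let the fingers close. It gives the time, the measured TCP pose, the force and the opening at its end, in the units of the state.
- ctrl.get_obs(): the state, without advancing time (a new reading comes with each control period).
- ctrl.camera(name): name is "scene" or "top" or "wrist"; returns (picture, depth): 420x560x3 uint8, red, green, blue; 420x560 float32, m along the optical axis (not along the pixel's ray), 0 where there is no reading.
- ctrl.camera_info(name): a dict with "fx", "fy", "cx", "cy" (pixels), "T" (4x4, takes a point from camera to world coordinates); the wrist camera has in their place "hand_eye" (4x4, takes a point from camera to tool coordinates, whose origin is the TCP and whose axes are the tool frame's). Camera axes: x right, y down, z forward; pixel columns grow to the right and rows downward; lengths in m; the calibration is good to about 2 mm. A picture is of the moment at which its call begins: read the wrist's pose just before it. camera_info takes no time and is no camera call.
- ctrl.hand_in(): hands the job in, once; it reports no verdict.
The state is a dict: "time_s": time; "q": joint angles; "dq": joint speeds; "joint_efforts": joint torques, N m; "eef_pos": TCP position; "eef_rot": TCP orientation; "wrist_force": force on the tool from outside, world axes, zero at the start; "torque": the same for the moment, N m; "opening": opening from 0.0 (shut) to 1.0 (fully open).
Only numpy, scipy, OpenCV 4.12 (cv2) and the standard library are available. Lean on these libraries where they do the work, as an engineer would, in place of code of your own. Each camera call takes 0.05 s, during which the arm holds its last target. There are 200 camera calls.

### The job

The filter hatch on top of the blue dust collector has been left open. Swing it shut onto its rubber gasket, press it down just firmly enough that the cam tongue can pass, and turn the red wing knob a quarter turn clockwise, fully home, so that the tongue is caught under the frame edge and keeps the hatch shut when you let go. Feel your way: crushing the gasket or forcing the knob while the tongue is jammed does damage. Leave the jar, dish, hammer and pliers on the bench where they are.

Things in the scene. Friction and masses are not known exactly. Their poses are not given: they have to be found in the camera images.
- box: blue dust collector case fixed on the bench, 270 (x) x 240 (y) x 130 mm high, open-topped, walls 8 mm; origin at the centre of its underside, z up, -x is the front (towards the robot when its yaw is 0). The grey hatch, 218 x 210 x 4 mm, lies sunk between the walls when shut. Position and yaw differ each time.
- hinge (a point): middle of the hatch's hinge line, at box x +100, z 126 mm, in mid thickness of the hatch plate; the hinge line runs along the box's y axis. The stiff hinge keeps the hatch where it is left: at the knob, 1 to 2 N moves it shut and about 6 N lifts it.
- hatch (a joint): hatch angle in rad: 0 is about shut, growing as the front edge rises (starts 0.3 to 0.55). Latched it reads between about -0.055 and 0.055, as the rail and gasket under it sit up to 10 mm higher or lower each time, which must be felt. The gasket begins to resist 2 to 3 mm (at the front edge) above the latched height.
- press_spot (a point): a bare spot on the hatch's upper face near its front edge, to push it down by: 195 mm from the hinge line and 70 mm to the box's +y side of the knob's axis; its z axis is the hatch's outward normal, its x axis points to the hinge.
- wing (a point): grip point of the red wing knob, on the knob's axis, 24 mm above the hatch's upper face, 175 mm from the hinge line, midway across. The wing is an upright blade 12 mm thick (along x), 50 mm long (along y), its top 10 mm above this point; z is the turning axis, away from the hatch. Below the blade is a black boss 38 mm wide, its top 16 mm below this point.
- knob (a joint): knob angle in rad, growing clockwise seen from above: 0 unlatched (tongue parallel to the front edge; starts 0 to 0.25), hard stop at 1.5 fully home (tongue to the front, under the rail). Turns easily (0.04 N m; about 0.15 N m under load). The tongue meets the rail's edge at about 0.45 rad. Once home it stays and holds the hatch.
- tongue (a point): tip of the steel cam tongue under the hatch, 45 mm from the knob's axis along the wing's -y, 12 mm wide, 8 mm thick, its middle 20 mm below mid thickness of the hatch. Pressed too little, it jams against the rail's edge; forcing it there (25 N at its tip, about 1 N m) bends it. Turned while the hatch is raised, it lands on top of the rail and bars the hatch.
- front_rail (a point): nominal place of the inner edge of the front frame rail (8 mm thick, true height up to 10 mm off) with the rubber gasket on it. 16 to 19 N down at the knob brings the tongue under the rail, each further mm takes 8 to 9 N, and above about 29 N the gasket is crushed: 20 to 25 N, kept up while turning, is right.
- jar: purple closed jar with a yellow cap, 66 mm wide, 100 mm tall, upright beside the collector; origin at the centre of its underside
- dish: shallow steel dish, 100 mm wide, 18 mm tall, beside the collector; origin at the centre of its underside
- hammer: small hammer lying beside the collector, 260 mm long, wooden handle 26 mm thick, steel head 88 mm across and 26 mm high; origin at its middle on the underside, x towards the head
- pliers: pliers with yellow and black handles lying in front of the collector, 160 mm long, 65 mm wide, 14 mm high; origin at the pivot, underside, x towards the jaws

How it is judged:
By the outcome, as a careful person would: the job done as asked, in the order asked, and still so for the second after the job is handed in, with the robot touching nothing.
It also fails if it takes over 64 s, if anything falls off the work surface, if the arm or the gripper's body presses on something with over 40 N, if the wrist force passes 120 N, or if a joint passes its speed limit or range.

## Working session

There is one attempt and no reset: what is moved stays moved. The work goes in short steps, Python scripts to look and compute and a tool call to move; the robot and the scene stay as the last step left them, time stands still between calls to the robot, and variables do not carry over. Pictures are saved under pics/ and viewed, about 8 in all and at most 12, crops included, and the job is handed in when it is done.

Besides the shell and the picture viewer there is one more tool, called after "Request:" as name(argument=value, ...) on one line, values as JSON. step_arm: Moves the arm, as the interface text tells. Its arguments: {"type":"object","properties":{"motion":{"type":"array","items":{"type":"array","items":{"type":"number"}}}},"required":["motion"]}

```bash
mkdir -p pics; ls; python3 - <<'E'
from bench import ctrl
import cv2,numpy as np
o=ctrl.get_obs();print({k:np.round(v,3).tolist() for k,v in o.items()})
ims=[]
for n in("scene","top"):
    p,d=ctrl.camera(n);np.savez(f"{n}0.npz",p=p,d=d);ims.append(p);i=ctrl.camera_info(n);print(n,i['fx'],i['cx'],i['cy'],np.round(i['T'],3).tolist())
print(ctrl.camera_info("wrist"))
cv2.imwrite("pics/a.png",cv2.cvtColor(ims[0],cv2.COLOR_RGB2BGR))
cv2.imwrite("pics/b.png",cv2.cvtColor(ims[1],cv2.COLOR_RGB2BGR))
E
```

```text
pics
{'time_s': 0.0, 'q': [0.909, 0.182, 1.608, 0.0, 1.354, -0.206], 'dq': [0.0, -0.001, 0.0, -0.0, 0.001, -0.001], 'joint_efforts': [-0.001, -44.486, -35.134, -0.0, 0.009, 0.0], 'eef_pos': [0.253, 0.516, 0.23], 'eef_rot': [0.689, 0.159, 0.689, -0.16], 'wrist_force': [0.235, 0.167, 0.058], 'torque': [-0.017, -0.011, -0.032], 'opening': 1.002}
scene 514.7432936621806 278.21298210958696 219.34790019066585 [[-0.674, 0.419, -0.608, 1.155], [0.739, 0.398, -0.544, 0.588], [0.013, -0.816, -0.578, 0.663], [0.0, 0.0, 0.0, 1.0]]
top 433.5933199302831 274.42921830460125 208.65254344830967 [[0.023, -0.997, 0.08, 0.496], [-0.999, -0.025, -0.026, 0.053], [0.028, -0.079, -0.996, 1.004], [0.0, 0.0, 0.0, 1.0]]
{'fx': 307.2949179616981, 'fy': 307.2949179616981, 'cx': 278.4882733447001, 'cy': 211.54554369176148, 'hand_eye': array([[-1.23286993e-03, -3.21491593e-01,  9.46911630e-01,
        -1.42331322e-01],
       [ 9.99998434e-01, -1.59831002e-03,  7.59336716e-04,
         4.41714713e-04],
       [ 1.26933797e-03,  9.46911084e-01,  3.21493060e-01,
        -8.27618311e-02],
       [ 0.00000000e+00,  0.00000000e+00,  0.00000000e+00,
         1.00000000e+00]])}
```

View pics/a.png

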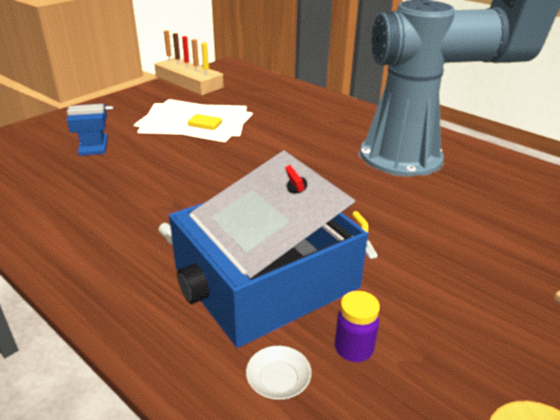

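View pics/b.png

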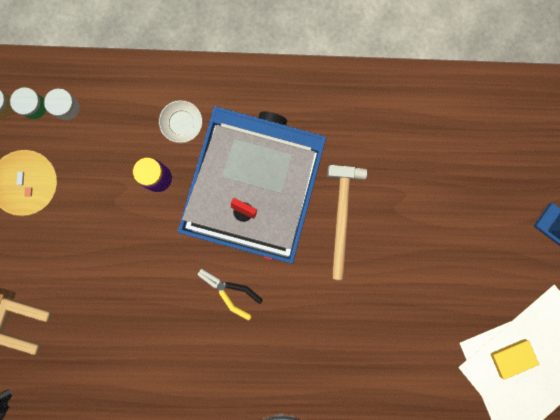

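The top view shows the box rim corners at about (217,107), (325,137), (293,262) and (180,232), with the red wing at (243,208). The hinge is on the far side. In the scene view the hatch is raised, with the wing at (296,180).

```bash
cat > h.py <<'E'
import numpy as np,cv2
from bench import ctrl
from scipy.spatial.transform import Rotation as R
def cloud(n,d,T):
    i=ctrl.camera_info(n);v,u=np.indices(d.shape)
    P=np.stack([(u-i['cx'])/i['fx']*d,(v-i['cy'])/i['fy']*d,d],-1)
    return P@T[:3,:3].T+T[:3,3]
def rot(o):
    q=o['eef_rot'];return R.from_quat([q[1],q[2],q[3],q[0]])
E
python3 - <<'E'
from h import *
for n in("top","scene"):
    z=np.load(n+"0.npz");p,d=z['p'],z['d'];P=cloud(n,d,ctrl.camera_info(n)['T'])
    h=cv2.cvtColor(p,cv2.COLOR_RGB2HSV);H,S,V=h[...,0],h[...,1],h[...,2]
    near=(d>0)&(np.hypot(P[...,0]-.58,P[...,1]-.1)<.25)
    blue=(H>100)&(H<125)&(S>120)&near&(abs(P[...,2]-.13)<.008)
    b=P[blue];r=cv2.minAreaRect(b[:,:2].astype(np.float32)*1000);print(n,len(b),'rim z',b[:,2].mean(),r,cv2.boxPoints(r).round().tolist())
    red=((H<6)|(H>174))&(S>150)&(V>90)&near&(P[...,2]>.12)
    q=P[red];print('red',len(q),q.mean(0),q.min(0),q.max(0))
    g=(S<60)&near&(P[...,2]>.125)
    q=P[g]
    c=np.median(q,0)
    for _ in range(5):
        k=np.linalg.svd(q-c,full_matrices=False)[2][2];k*=np.sign(k[2]);m=abs((q-c)@k)<.006;
        q=q[m] if m.sum()>100 else q;c=q.mean(0)
    print('grey',len(q),'n',k,'c',c,'angle',np.arccos(k[2]),'dir',np.degrees(np.arctan2(-k[1],-k[0])))
    rr=np.stack(np.where(red));print(rr.mean(1),rr.min(1),rr.max(1))
    if n=="top":
        w=P[red];w=w[w[:,2]>w[:,2].max()-.012];rq=cv2.minAreaRect(P[red][:,:2].astype(np.float32)*1000);print('red rect',rq,w.mean(0))
E
```

```text
top 2769 rim z 0.12985500728846483 ((616.8297119140625, 75.78535461425781), (238.04928588867188, 269.6350402832031), 76.07455444335938) [[457.0, -7.0], [719.0, -72.0], [776.0, 159.0], [515.0, 224.0]]
red 268 [0.55914374 0.08991379 0.21213315] [0.54339264 0.066038   0.1906816 ] [0.57683405 0.11260115 0.22146636]
grey 10675 n [ 0.30934485 -0.07632001  0.94788239] c [0.61055834 0.07708023 0.16470806] angle 0.32427371044884695 dir 166.14103938452496
[207.87686567 243.05970149] [198 231] [217 256]
red rect ((559.7096557617188, 89.94656372070312), (48.4189453125, 17.989444732666016), 64.79452514648438) [0.56134188 0.08897803 0.21604528]
scene 2895 rim z 0.12875770861013835 ((618.4607543945312, 78.42945098876953), (241.40121459960938, 268.9337463378906), 76.18289184570312) [[459.0, -7.0], [720.0, -71.0], [778.0, 164.0], [517.0, 228.0]]
red 234 [0.56697579 0.09896118 0.20896067] [0.54192145 0.06903508 0.18671065] [0.57842628 0.11682687 0.21959118]
grey 10201 n [ 0.30885778 -0.07448721  0.94818697] c [0.62325207 0.08735705 0.16109843] angle 0.3233164082703652 dir 166.4409016552367
[178.61538462 295.21367521] [165 286] [191 304]
```

The box centre is about (0.617, 0.077) with yaw -13.9°. The hatch is at 0.324 rad and the knob at about 0.2 rad. The wing should be at (0.5616, 0.0909, 0.206), which agrees with the red cloud. First I'll go above the press spot with the fingers shut.

Request:
step_arm(motion=[[-10,-18,42,9,0,0,255],[-20,-37,84,18,0,0,255],[-30,-55,126,27,0,0,255],[-30,-74,168,36,0,0,255],[-30,-92,210,45,0,0,255],[-30,-110,252,54,0,0,255],[-30,-129,294,63,0,0,255],[-30,-147,336,72,0,0,255],[-30,-166,378,81,0,0,255],[-30,-184,420,89,0,0,255]])

```text
time_s: 1.35
eef_pos: [0.5498, 0.1649, 0.2608]
eef_rot: [-0.378, -0.597, -0.378, 0.598]
wrist_force: [0.2, 0.7, -0.3]
opening: 0.001
```

Request:
step_arm(motion=[[0,0,0,0,0,0,255],[0,0,0,0,0,0,255]])

```text
time_s: 1.6
eef_pos: [0.5486, 0.1664, 0.2607]
eef_rot: [-0.379, -0.596, -0.38, 0.597]
wrist_force: [0.3, 0.4, 0.1]
opening: 0.001
```

Request:
step_arm(motion=[[30,0,0,0,0,0,255],[58,0,0,0,0,0,255],[66,0,0,0,0,0,255],[74,0,0,0,0,0,255],[82,0,0,0,0,0,255],[90,0,0,0,0,0,255],[98,0,0,0,0,0,255],[106,0,0,0,0,0,255],[112,0,0,0,0,0,255],[112,0,0,0,0,0,255]])

```text
time_s: 2.85
eef_pos: [0.5488, 0.1661, 0.1485]
eef_rot: [-0.379, -0.596, -0.379, 0.597]
wrist_force: [0.8, 0.6, -0.2]
opening: 0.0
```

Request:
step_arm(motion=[[1,0,0,0,0,0,255],[2,0,0,0,0,0,255],[3,0,0,0,0,0,255],[3,0,0,0,0,0,255]])

```text
time_s: 3.35
eef_pos: [0.5493, 0.1662, 0.1464]
eef_rot: [0.379, 0.597, 0.379, -0.597]
wrist_force: [-0.1, -0.0, 0.7]
opening: 0.001
```

Request:
step_arm(motion=[[1,0,0,0,0,0,255],[2,0,0,0,0,0,255],[3,0,0,0,0,0,255],[3,0,0,0,0,0,255]])

```text
time_s: 3.85
eef_pos: [0.5492, 0.1662, 0.1431]
eef_rot: [-0.379, -0.597, -0.379, 0.597]
wrist_force: [0.7, -0.2, 0.5]
opening: -0.002
```

Request:
step_arm(motion=[[1,0,0,0,0,0,255],[2,0,0,0,0,0,255],[3,0,0,0,0,0,255],[3,0,0,0,0,0,255]])

```text
time_s: 4.35
eef_pos: [0.5492, 0.1662, 0.1402]
eef_rot: [-0.379, -0.597, -0.379, 0.597]
wrist_force: [-0.2, 0.2, 0.1]
opening: 0.005
```

Request:
step_arm(motion=[[1,0,0,0,0,0,255],[2,0,0,0,0,0,255],[2,0,0,0,0,0,255]])

```text
time_s: 4.72
eef_pos: [0.5492, 0.1662, 0.1382]
eef_rot: [-0.379, -0.597, -0.379, 0.597]
wrist_force: [0.0, -0.3, -0.0]
opening: -0.002
```

```bash
python3 - <<'E'
from h import *
p,d=ctrl.camera("wrist");t,_=ctrl.camera("top")
im=np.hstack([p,t[80:290,150:360].repeat(2,0).repeat(2,1)]);im=cv2.resize(im,(800,int(800*im.shape[0]/im.shape[1])))
cv2.imwrite("pics/c.png",cv2.cvtColor(im,cv2.COLOR_RGB2BGR))
E
```

```text
(no output)
```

View pics/c.png

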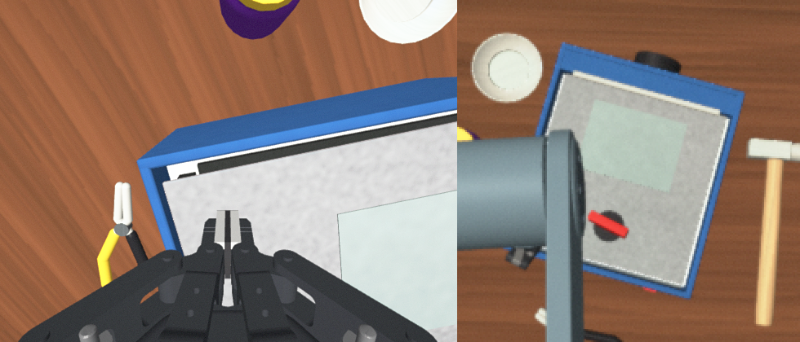

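The fingertips at wrist (228,212) rest on the hatch near its front +y corner, and the hatch is almost down. The wing is at the right-hand crop (608,225), clear of the fingers. I'll keep pressing in small steps.

Request:
step_arm(motion=[[1,0,0,0,0,0,255],[2,0,0,0,0,0,255],[2,0,0,0,0,0,255]])

```text
time_s: 5.2
eef_pos: [0.5492, 0.1662, 0.1362]
eef_rot: [-0.379, -0.597, -0.379, 0.597]
wrist_force: [0.3, 0.2, -0.4]
opening: 0.002
```

Request:
step_arm(motion=[[1,0,0,0,0,0,255],[2,0,0,0,0,0,255],[2,0,0,0,0,0,255]])

```text
time_s: 5.58
eef_pos: [0.5492, 0.1662, 0.1341]
eef_rot: [-0.379, -0.597, -0.379, 0.597]
wrist_force: [0.4, -0.3, 0.4]
opening: 0.002
```

Request:
step_arm(motion=[[1,0,0,0,0,0,255],[2,0,0,0,0,0,255],[2,0,0,0,0,0,255]])

```text
time_s: 5.95
eef_pos: [0.5492, 0.1662, 0.1322]
eef_rot: [-0.379, -0.597, -0.379, 0.597]
wrist_force: [0.9, -0.5, -0.1]
opening: -0.002
```

Request:
step_arm(motion=[[1,0,0,0,0,0,255],[2,0,0,0,0,0,255],[2,0,0,0,0,0,255]])

```text
time_s: 6.32
eef_pos: [0.5492, 0.1662, 0.1302]
eef_rot: [-0.379, -0.597, -0.379, 0.597]
wrist_force: [-0.1, -0.7, 0.1]
opening: 0.001
```

Request:
step_arm(motion=[[1,0,0,0,0,0,255],[1,0,0,0,0,0,255]])

```text
time_s: 6.58
eef_pos: [0.5492, 0.1662, 0.1292]
eef_rot: [-0.379, -0.597, -0.379, 0.597]
wrist_force: [-0.6, 0.5, 0.5]
opening: -0.004
```

```bash
python3 - <<'E'
from h import *
n="top";p,d=ctrl.camera(n);P=cloud(n,d,ctrl.camera_info(n)['T'])
bx=np.array([.9707,-.2402,0]);by=np.array([.2402,.9707,0]);L=(P-np.array([.6175,.077,0]))
x=L@bx;y=L@by
S=cv2.cvtColor(p,cv2.COLOR_RGB2HSV)[...,1]
m=(d>0)&(S<60)&(abs(y+.03)<.06)&(x<.085)&(x>-.11)&(abs(P[...,2]-.13)<.03)
a=np.polyfit(x[m],P[...,2][m],1);print(m.sum(),'slope',a,'z at x=-75,-95:',np.polyval(a,[-.075,-.095,.1]))
print(ctrl.get_obs()['wrist_force'])
E
```

```text
5375 slope [-0.00548453  0.1291197 ] z at x=-75,-95: [0.12953104 0.12964073 0.12857124]
[-0.29182553  0.57617551 -0.02483697]
```

Request:
step_arm(motion=[[1,0,0,0,0,0,255],[2,0,0,0,0,0,255],[2,0,0,0,0,0,255]])

```text
time_s: 7.0
eef_pos: [0.5492, 0.1662, 0.1272]
eef_rot: [-0.379, -0.597, -0.379, 0.597]
wrist_force: [0.9, -0.4, -0.5]
opening: 0.002
```

Request:
step_arm(motion=[[1,0,0,0,0,0,255],[1,0,0,0,0,0,255]])

```text
time_s: 7.25
eef_pos: [0.5492, 0.1662, 0.1262]
eef_rot: [-0.379, -0.597, -0.379, 0.597]
wrist_force: [-1.0, 0.5, -0.3]
opening: 0.0
```

Request:
step_arm(motion=[[1,0,0,0,0,0,255],[1,0,0,0,0,0,255]])

```text
time_s: 7.5
eef_pos: [0.5492, 0.1662, 0.1252]
eef_rot: [-0.379, -0.597, -0.379, 0.597]
wrist_force: [1.1, 0.4, 0.5]
opening: 0.0
```

Request:
step_arm(motion=[[1,0,0,0,0,0,255],[2,0,0,0,0,0,255],[2,0,0,0,0,0,255]])

```text
time_s: 7.88
eef_pos: [0.5493, 0.1662, 0.1237]
eef_rot: [0.379, 0.597, 0.379, -0.597]
wrist_force: [-1.7, -0.6, 4.8]
opening: 0.0
```

Request:
step_arm(motion=[[1,0,0,0,0,0,255],[1,0,0,0,0,0,255]])

```text
time_s: 8.12
eef_pos: [0.5494, 0.1662, 0.1232]
eef_rot: [0.379, 0.597, 0.379, -0.597]
wrist_force: [-3.4, -0.3, 8.2]
opening: 0.001
```

Request:
step_arm(motion=[[1,0,0,0,0,0,255],[1,0,0,0,0,0,255]])

```text
time_s: 8.38
eef_pos: [0.5494, 0.1662, 0.1227]
eef_rot: [0.38, 0.597, 0.379, -0.597]
wrist_force: [-4.2, -1.6, 11.6]
opening: 0.007
```

Request:
step_arm(motion=[[-10,0,0,0,0,0,255],[-40,0,0,0,0,0,255],[-70,0,0,0,0,0,100],[-90,0,0,0,0,0,0],[-90,13,33,0,0,0,0],[-90,26,66,0,0,0,0],[-90,26,66,0,0,0,0],[-90,26,66,0,0,0,0]])

```text
time_s: 9.38
eef_pos: [0.5448, 0.0957, 0.2113]
eef_rot: [0.379, 0.597, 0.379, -0.597]
wrist_force: [0.1, 0.2, -0.6]
opening: 1.002
```

```bash
python3 - <<'E'
from h import *
o=ctrl.get_obs();p,d=ctrl.camera("wrist");T=np.eye(4);T[:3,:3]=rot(o).as_matrix();T[:3,3]=o['eef_pos']
P=cloud("wrist",d,T@ctrl.camera_info("wrist")['hand_eye'])
print(o['eef_pos'],rot(o).as_matrix().round(3),o['wrist_force'])
h=cv2.cvtColor(p,cv2.COLOR_RGB2HSV);H,S,V=h[...,0],h[...,1],h[...,2]
red=((H<6)|(H>174))&(S>150)&(V>70)&(d>0)&(np.hypot(P[...,0]-.545,P[...,1]-.095)<.06)
q=P[red];top=q[q[:,2]>np.percentile(q[:,2],98)-.003];print(len(q),len(top),top.mean(0),q[:,2].max(),cv2.minAreaRect(top[:,:2].astype(np.float32)*1000))
bx=np.array([.9707,-.2402,0]);L=P-np.array([.6175,.077,0]);x=L@bx;y=L@np.array([.2402,.9707,0])
m=(S<60)&(d>0)&(abs(x+.02)<.07)&(abs(y)<.09)&(abs(P[...,2]-.125)<.02);print(m.sum(),np.polyfit(x[m],P[...,2][m],1))
cv2.imwrite("pics/d.png",cv2.cvtColor(p,cv2.COLOR_RGB2BGR))
E
```

```text
[0.54478395 0.09572995 0.21130231] [[ 0.     0.905 -0.425]
 [ 0.    -0.425 -0.905]
 [-1.    -0.    -0.   ]] [ 0.07924272  0.18737897 -0.57259603]
1249 1089 [0.54346029 0.09856422 0.15783954] 0.16005142875820574 ((543.017333984375, 97.39031982421875), (49.18864059448242, 11.568268775939941), 64.09321594238281)
38480 [0.02373243 0.12621266]
```

View pics/d.png

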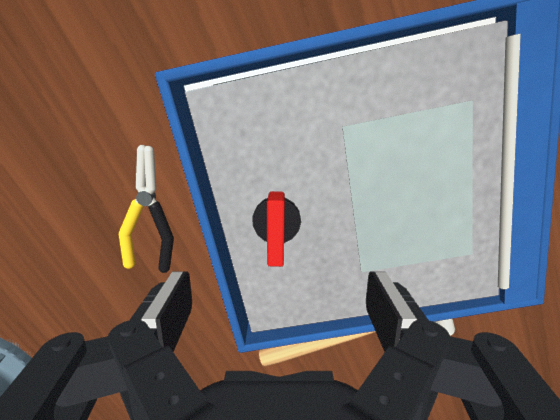

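The hatch stays down and the wing is at (276,229) in the wrist picture. By measurement it is at (0.543, 0.097), top z 0.158, with the long axis at about 64°, square to the jaws. I'll descend with the fingers half open and grip.

Request:
step_arm(motion=[[10,-2,-1,0,0,0,120],[30,-2,-1,0,0,0,120],[50,-2,-1,0,0,0,120],[65,-2,-1,0,0,0,120],[76,-2,-1,0,0,0,120],[76,-2,-1,0,0,0,120]])

```text
time_s: 10.18
eef_pos: [0.5428, 0.0974, 0.1343]
eef_rot: [-0.379, -0.596, -0.38, 0.597]
wrist_force: [0.6, -0.3, -0.6]
opening: 0.529
```

Request:
step_arm(motion=[[0,0,0,0,0,0,160],[0,0,0,0,0,0,190],[0,0,0,0,0,0,205],[0,0,0,0,0,0,255],[0,0,0,0,0,0,255],[0,0,0,0,0,0,255]])

```text
time_s: 10.92
eef_pos: [0.5434, 0.0973, 0.1358]
eef_rot: [0.379, 0.597, 0.379, -0.597]
wrist_force: [-4.1, 0.5, 5.1]
opening: 0.129
```

```bash
python3 - <<'E'
from h import *
o=ctrl.get_obs();print({k:np.round(o[k],3).tolist() for k in('q','eef_pos','wrist_force','torque','opening')})
p,_=ctrl.camera("wrist");cv2.imwrite("pics/e.png",cv2.cvtColor(p,cv2.COLOR_RGB2BGR))
E
```

```text
{'q': [-0.038, 0.236, 1.748, 0.0, 1.158, 0.4], 'eef_pos': [0.543, 0.097, 0.136], 'wrist_force': [-4.132, 0.515, 5.095], 'torque': [0.014, 0.32, -0.031], 'opening': 0.129}
```

View pics/e.png

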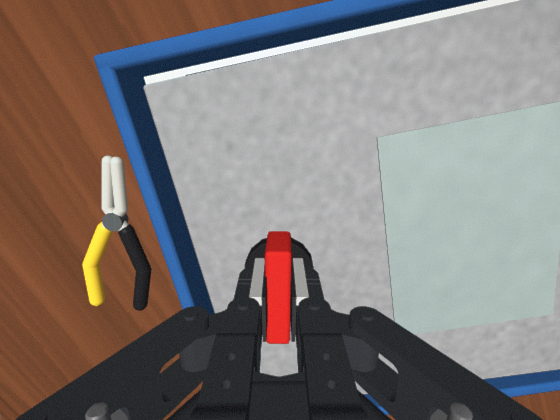

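The blade lies between the pads at (278,285) and the boss is clear. The opening of 11 mm matches a 12 mm blade. I'll press down in steps.

Request:
step_arm(motion=[[1,-0.7,0,0,0,0,255],[2,-0.7,0,0,0,0,255],[2,-0.7,0,0,0,0,255]])

```text
time_s: 11.35
eef_pos: [0.5434, 0.0973, 0.1349]
eef_rot: [0.38, 0.597, 0.379, -0.596]
wrist_force: [-5.9, -0.6, 12.9]
opening: 0.127
```

Request:
step_arm(motion=[[1,0,0,0,0,0,255],[1,0,0,0,0,0,255]])

```text
time_s: 11.6
eef_pos: [0.5434, 0.0973, 0.1345]
eef_rot: [0.38, 0.597, 0.379, -0.596]
wrist_force: [-7.4, 0.4, 16.7]
opening: 0.126
```

Request:
step_arm(motion=[[1,0,0,0,0,0,255],[1,0,0,0,0,0,255]])

```text
time_s: 11.85
eef_pos: [0.5434, 0.0973, 0.134]
eef_rot: [0.38, 0.597, 0.379, -0.596]
wrist_force: [-9.6, -0.6, 20.5]
opening: 0.129
```

Request:
step_arm(motion=[[0.3,-0.7,0.3,0,0,0,255],[0.6,-1.4,0.6,0,0,0,255],[0.6,-1.4,0.6,0,0,0,255]])

```text
time_s: 12.22
eef_pos: [0.5433, 0.0973, 0.134]
eef_rot: [0.381, 0.598, 0.378, -0.595]
wrist_force: [-5.3, 0.9, 19.3]
opening: 0.126
```

Request:
step_arm(motion=[[0.6,-0.7,0.3,0,0,0,255],[1.2,-1.4,0.6,0,0,0,255],[1.2,-1.4,0.6,0,0,0,255]])

```text
time_s: 12.6
eef_pos: [0.5433, 0.0973, 0.1339]
eef_rot: [0.381, 0.599, 0.378, -0.594]
wrist_force: [-4.1, 0.6, 21.7]
opening: 0.125
```

Request:
step_arm(motion=[[0,0,0,4,0,0,255],[0,0,0,8,0,0,255],[0,0,0,12,0,0,255],[0,0,0,12,0,0,255]])

```text
time_s: 13.1
eef_pos: [0.5435, 0.0972, 0.1339]
eef_rot: [0.316, 0.636, 0.313, -0.63]
wrist_force: [-1.9, 0.2, 21.7]
opening: 0.128
```

```bash
cat > s.py <<'E'
from h import *
o=ctrl.get_obs();M=rot(o).as_matrix();print({k:np.round(o[k],3).tolist() for k in('time_s','eef_pos','wrist_force','torque','opening')},'yaw of tool y',np.degrees(np.arctan2(M[1,1],M[0,1])),'tool x',M[:,0].round(3))
E
python3 s.py
```

```text
{'time_s': 13.1, 'eef_pos': [0.544, 0.097, 0.134], 'wrist_force': [-1.917, 0.219, 21.687], 'torque': [-0.219, 0.09, -0.078], 'opening': 0.128} yaw of tool y -37.15657945932506 tool x [ 0.009 -0.001 -1.   ]
```

Request:
step_arm(motion=[[0.2,0,0,3,0,0,255],[0.3,0,0,6,0,0,255],[0.3,0,0,6,0,0,255]])

```text
time_s: 13.48
eef_pos: [0.5437, 0.0971, 0.1339]
eef_rot: [0.283, 0.652, 0.279, -0.646]
wrist_force: [-3.5, -0.9, 22.8]
opening: 0.124
```

```bash
python3 s.py
```

```text
{'time_s': 13.475, 'eef_pos': [0.544, 0.097, 0.134], 'wrist_force': [-3.532, -0.905, 22.753], 'torque': [-0.307, 0.212, -0.025], 'opening': 0.124} yaw of tool y -43.14406298293121 tool x [ 0.009 -0.001 -1.   ]
```

Request:
step_arm(motion=[[0,0,0,3,0,0,255],[0,0,0,6,0,0,255],[0,0,0,6,0,0,255]])

```text
time_s: 13.85
eef_pos: [0.5438, 0.097, 0.1339]
eef_rot: [0.248, 0.666, 0.245, -0.66]
wrist_force: [-3.1, -1.0, 21.3]
opening: 0.123
```

```bash
python3 s.py
```

```text
{'time_s': 13.85, 'eef_pos': [0.544, 0.097, 0.134], 'wrist_force': [-3.055, -0.976, 21.342], 'torque': [-0.337, 0.081, -0.075], 'opening': 0.123} yaw of tool y -49.1479532099136 tool x [ 0.01  -0.001 -1.   ]
```

Request:
step_arm(motion=[[0.2,0,0,5,0,0,255],[0.3,0,0,10,0,0,255],[0.3,0,0,15,0,0,255],[0.3,0,0,15,0,0,255]])

```text
time_s: 14.35
eef_pos: [0.544, 0.0968, 0.1338]
eef_rot: [0.159, 0.693, 0.157, -0.686]
wrist_force: [-2.2, -2.6, 23.2]
opening: 0.128
```

```bash
python3 s.py
```

```text
{'time_s': 14.35, 'eef_pos': [0.544, 0.097, 0.134], 'wrist_force': [-2.193, -2.56, 23.232], 'torque': [-0.478, 0.123, -0.032], 'opening': 0.128} yaw of tool y -64.17106405695608 tool x [ 0.01  -0.002 -1.   ]
```

Request:
step_arm(motion=[[0,0,0,5,0,0,255],[0,0,0,10,0,0,255],[0,0,0,15,0,0,255],[0,0,0,15,0,0,255]])

```text
time_s: 14.85
eef_pos: [0.5442, 0.0964, 0.1338]
eef_rot: [0.068, 0.708, 0.066, -0.7]
wrist_force: [-2.3, -3.5, 22.3]
opening: 0.126
```

```bash
python3 s.py
```

```text
{'time_s': 14.85, 'eef_pos': [0.544, 0.096, 0.134], 'wrist_force': [-2.314, -3.483, 22.286], 'torque': [-0.681, 0.026, -0.047], 'opening': 0.126} yaw of tool y -79.1756461945923 tool x [ 0.01  -0.002 -1.   ]
```

Request:
step_arm(motion=[[0,0,0,5,0,0,255],[0,0,0,10,0,0,255],[0,0,0,15,0,0,255],[0,0,0,18,0,0,255],[0,0,0,18,0,0,255]])

```text
time_s: 15.48
eef_pos: [0.5442, 0.096, 0.1338]
eef_rot: [-0.043, 0.709, -0.045, -0.702]
wrist_force: [-2.9, -5.8, 21.6]
opening: 0.122
```

```bash
python3 s.py
```

```text
{'time_s': 15.475, 'eef_pos': [0.544, 0.096, 0.134], 'wrist_force': [-2.91, -5.751, 21.632], 'torque': [-0.888, -0.092, -0.054], 'opening': 0.122} yaw of tool y -97.15344380226273 tool x [ 0.01  -0.003 -1.   ]
```

Nearly at the stop, which should be at a yaw of about -100°. I'll take small steps and watch for the torque to rise.

Request:
step_arm(motion=[[0,0,0,1,0,0,255],[0,0,0,2,0,0,255],[0,0,0,3,0,0,255],[0,0,0,3,0,0,255]])

```text
time_s: 15.98
eef_pos: [0.5442, 0.0959, 0.1338]
eef_rot: [-0.062, 0.708, -0.063, -0.701]
wrist_force: [-2.9, -5.5, 23.2]
opening: 0.124
```

```bash
python3 s.py
```

```text
{'time_s': 15.975, 'eef_pos': [0.544, 0.096, 0.134], 'wrist_force': [-2.881, -5.484, 23.164], 'torque': [-0.936, -0.082, 0.175], 'opening': 0.124} yaw of tool y -100.1064532179043 tool x [ 0.01  -0.003 -1.   ]
```

Request:
step_arm(motion=[[0,0,0,0.5,0,0,255],[0,0,0,1.5,0,0,255],[0,0,0,1.5,0,0,255]])

```text
time_s: 16.35
eef_pos: [0.5442, 0.096, 0.1339]
eef_rot: [-0.07, 0.707, -0.072, -0.7]
wrist_force: [-3.2, -6.1, 23.0]
opening: 0.126
```

```bash
python3 s.py
```

```text
{'time_s': 16.35, 'eef_pos': [0.544, 0.096, 0.134], 'wrist_force': [-3.227, -6.138, 23.036], 'torque': [-0.957, -0.049, 0.753], 'opening': 0.126} yaw of tool y -101.52793140414333 tool x [ 0.011 -0.003 -1.   ]
```

The stop is firm: torque rose to 0.75 N m at a yaw of -101.5°, which is about 1.5 rad. I'll ease the turn and the press, open the fingers and lift clear.

Request:
step_arm(motion=[[0,0,0,-1.8,0,0,255],[-3,0,0,-1.8,0,0,255],[-6,0,0,-1.8,0,0,255],[-6,0,0,-1.8,0,0,255]])

```text
time_s: 16.85
eef_pos: [0.543, 0.096, 0.1349]
eef_rot: [-0.06, 0.707, -0.061, -0.702]
wrist_force: [10.8, -4.9, -9.9]
opening: 0.128
```

```bash
python3 s.py
```

```text
{'time_s': 16.85, 'eef_pos': [0.543, 0.096, 0.135], 'wrist_force': [10.821, -4.895, -9.919], 'torque': [-0.828, -2.164, 0.115], 'opening': 0.128} yaw of tool y -99.84533738961755 tool x [ 0.008 -0.002 -1.   ]
```

The hatch holds against a 10 N upward pull, so it is latched. I'll bring the load to neutral, then release.

Request:
step_arm(motion=[[2,0,-2,0,0,0,255],[2,0,-2,0,0,0,255],[2,0,-2,0,0,0,150],[2,0,-2,0,0,0,120],[2,0,-2,0,0,0,120]])

```text
time_s: 17.48
eef_pos: [0.5414, 0.0973, 0.1325]
eef_rot: [0.06, -0.704, 0.06, 0.705]
wrist_force: [0.3, -0.0, 0.2]
opening: 0.528
```

Request:
step_arm(motion=[[-10,0,0,0,0,0,120],[-40,0,0,0,0,0,120],[-80,0,0,0,0,0,120],[-120,0,0,0,0,0,120],[-120,0,0,0,0,0,120],[-120,0,0,0,0,0,120]])

```text
time_s: 18.23
eef_pos: [0.5414, 0.0973, 0.2528]
eef_rot: [0.06, -0.704, 0.06, 0.705]
wrist_force: [-0.5, -0.4, 0.1]
opening: 0.534
```

```bash
python3 s.py; python3 - <<'E'
from h import *
o=ctrl.get_obs();p,d=ctrl.camera("wrist");T=np.eye(4);T[:3,:3]=rot(o).as_matrix();T[:3,3]=o['eef_pos']
P=cloud("wrist",d,T@ctrl.camera_info("wrist")['hand_eye'])
h=cv2.cvtColor(p,cv2.COLOR_RGB2HSV);H,S,V=h[...,0],h[...,1],h[...,2]
red=((H<6)|(H>174))&(S>150)&(V>70)&(d>0)&(np.hypot(P[...,0]-.545,P[...,1]-.095)<.06)
q=P[red];top=q[q[:,2]>np.percentile(q[:,2],98)-.003];print(top.mean(0),cv2.minAreaRect(top[:,:2].astype(np.float32)*1000))
L=P-np.array([.6175,.077,0]);x=L@[.9707,-.2402,0];y=L@[.2402,.9707,0]
m=(S<60)&(d>0)&(abs(x+.02)<.07)&(abs(y)<.09)&(abs(P[...,2]-.125)<.02);print(m.sum(),np.polyfit(x[m],P[...,2][m],1))
s,_=ctrl.camera("scene");im=cv2.resize(np.hstack([p,s]),(800,300))
cv2.imwrite("pics/f.png",cv2.cvtColor(im,cv2.COLOR_RGB2BGR))
E
```

```text
{'time_s': 18.225, 'eef_pos': [0.541, 0.097, 0.253], 'wrist_force': [-0.523, -0.356, 0.063], 'torque': [0.029, -0.019, -0.02], 'opening': 0.534} yaw of tool y -99.80869482405255 tool x [-0. -0. -1.]
[0.5448037  0.09631952 0.15646687] ((543.2067260742188, 96.51423645019531), (11.613605499267578, 48.22563552856445), 79.9731216430664)
34754 [0.03132384 0.12536682]
```

View pics/f.png

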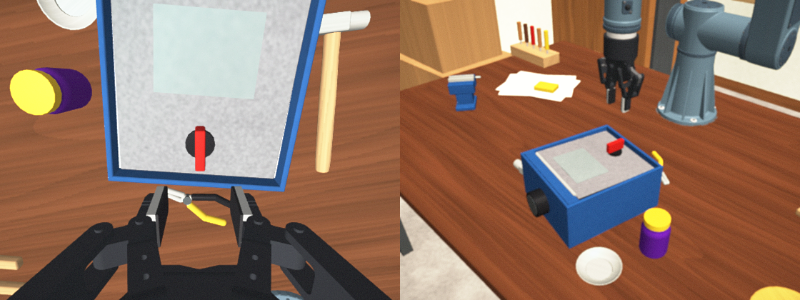

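The wing at left (200,148) now points to the front. Its axis is at about 170°, so the knob reads 1.50 rad, the hard stop. The hatch is sunk and the arm is clear.

```bash
python3 -c "
from bench import ctrl
print(ctrl.hand_in())"
```

```text
the job is handed in; nothing more can be done
None
```

The hatch is shut and latched, and I handed the job in at about 18 s of the 64 s allowed.

**What I did:**
- I pushed the hatch down at the press spot with the fingers shut, until I felt the gasket. The rail sits slightly low, at a hatch angle of about -0.02 rad.
- I gripped the wing knob, pressed with 21–23 N throughout the turn, and turned it clockwise.
- The torque stayed low past the rail's edge, so the tongue did not jam. It then rose to 0.75 N m at the hard stop.

**Last checks:**
- **Latch:** while easing off, the hatch held against a pull of about 10 N upwards.
- **Knob:** after release, the camera put it at about 1.50 rad, fully home.
- **Hatch:** it stayed sunk at about -0.03 rad, within the latched range, and the wrist force was near zero with the arm clear.
- **Bench items:** in the last picture, the jar, dish, hammer and pliers look to be where they started. I judged that by eye and did not measure it.

No check failed or disagreed. Sideways force on the gripper reached about 11 N while pressing and easing off, well under the limits.

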